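Fetch the missing fuse from the carousel and lay it in the kit tray

ROBOT

A 6-joint arm with a two-finger parallel gripper is mounted at the origin on the work surface. World frame = base frame: x ahead of the robot, y to its left, z up, the work surface at z = 0. Lengths are in m, angles in rad, forces in N, time in s.
With the tool pointing down it reaches from about 0.35 to 0.975 m from the base axis. Payload 4.9 kg.
Tool frame: the origin (TCP) lies on the centre line of the jaws, within the pads' length; the fingertips stand 25 mm ahead of it and the grasp point (between the pads) lies 6 mm ahead of it (bot.tips_ahead is the distance from the TCP to the fingertips, in m); z points along the fingers, y is the line along which they close (so a half turn about z gives the same grasp; the last joint's range is limited). The gripper opens to 85 mm and grips with 20 to 120 N. Pads are 22 mm wide; open, the fingers measure 114 mm over their backs; the gripper's body (76 mm by 85 mm) begins 54 mm behind the grasp point. The pads swing forward as they close: fully open they stand 13 mm farther back than shut.
Start: joints at [-1.413, 0.053, 1.613, -0, 1.476, -0.119], TCP at [0.171, -0.601, 0.256] pointing down, gripper open.
Joint ranges: [-3.01, 3.01], [-1.01, 2.22], [0.06, 2.58], [-1.02, 4.17], [0.09, 2.62], [-3.14, 3.14]. Speed limits (rad/s): [2.57, 2.57, 3.14, 3.14, 3.14, 3.14].

INTERFACE

Orientations are given as a unit quaternion [x, y, z, w].
In Python, from station import bot, fingers, solver, sense, viewer, close_job gives the robot as it stands. Calls block until the motion is done:
- bot.move_pose(position, orientation): joint-space move of the TCP to a pose.
- bot.line_to(position, rot=None, feed=0.15): straight line of the TCP; rot=None keeps the orientation; feed is the mean speed in m/s.
- bot.set_joints(angles): joint-space move.
- fingers.gripper_to(opening, strength=None): opening from 0.0 (shut) to 1.0 (fully open); strength is the grip in N (None keeps the last); returns when the fingers have stopped.
- bot.pause(seconds).
- solver.solve_ik(position, orientation): joint angles nearest the present ones, or None.
- sense(): the state.
- viewer.snapshot(name): name is "side" or "top"; returns a dict with "image" (400x640x3 uint8, blue, green, red), "fx", "fy", "cx", "cy" (pixels), "k1" (the pictures are not rectified: a ray, as slopes to the right and down, at radius r is drawn at 1 + k1 r^2 times it, then the intrinsics apply), "position" and "orientation" of the camera in the world. Camera axes: x right, y down, z forward; pixel columns grow to the right and rows downward; lengths in m; the calibration is good to about 2 mm. A picture is of the moment at which its call begins. There is no depth.
A pose or a line that the arm cannot do raises bot.IKError and nothing moves.
- close_job(): hands the job in; it is judged then, once.
The state is a dict: "time_s": time; "q": joint angles; "qd": joint speeds; "joint_torque": joint torques, N m; "tcp_pos": TCP position; "tool_rot": TCP orientation; "force": force on the tool from outside, world axes, zero at the start; "ft_torque": the same for the moment, N m; "width": opening from 0.0 (shut) to 1.0 (fully open); "grasp_force": force on a finger pad.
Only numpy, scipy, OpenCV 4.12 (cv2) and the standard library are available. Lean on these libraries where they do the work, as an engineer would, in place of code of your own. Each camera call takes 0.05 s, during which the arm holds its last target. There are 200 camera calls.

TASK

The kit tray is one orange fuse short. Turn the carousel by its T-handle until the orange fuse stands under the pick window, draw it straight up and out, and lay it squarely in the tray's empty rest, where the shortage ticket is, with its black indicator end pointing the same way as on the two fuses beside it. On the way put it down on the bench and let go, to take it afresh for laying flat; do not drop it, knock it over or let it roll, and leave the other fuses and the things on the bench as they are.

Things in the scene. Friction and masses are not known exactly. Their poses are not given: they have to be found in the camera images.
- fuse_orange_mid (a point): the wanted cartridge fuse: orange barrel (the only orange one in the carousel), black collar with an orange dot on its indicator end, brass ends; stands in a carousel cup at the start, indicator end up. 32 mm diameter, 130 mm long. The point is its centre; z runs along the fuse to the indicator end. About 0.17 to 0.29 kg.
- fuse_orange_tip (a point): centre of the face of the wanted fuse's indicator end (65 mm from its centre).
- carousel: fixed carousel housing, 300 x 300 mm, 183 mm high: base, clear side panels, clear 5 mm cover (top at 183 mm). Origin: centre of its underside, on the rotor's axis. The pick window is at its front (own -x). A fuse under the cover must be lifted by 150 mm or more for its foot to pass over the cover.
- window (a point): centre of the yellow-edged opening in the cover, at 183 mm, above the circle of cups, 105 mm in front of the axis; carousel's axes. Opening: 65 mm to each side (y), 33 mm forward (-x, to a yellow lip), 55 mm backward. Only the cup under it can be reached, from straight above: a gripper leaning 45 degrees strikes lip or cover.
- handle (a point): centre of the black T-handle on the rotor's shaft, above the cover: a bar 70 mm long (x of this point runs along it), 18 mm wide (y), 28 mm tall, from 221 to 249 mm above the bench. It turns the rotor and its fuses, both ways.
- rotor (a joint): turn of the rotor from its start, rad, anticlockwise from above positive, up to 6.2 either way; drags with about 0.1 N m, no detents, stays where left. It carries six blue cups on a 105 mm radius circle, 60 degrees apart, 47 mm outside, 41 mm inside; cup floor 34 mm, rim 85 mm above the bench (a fuse in a cup tops out at 164 mm).
- tray: fixed blue kit tray, 200 x 230 mm, rim 22 mm high, floor 5 mm; origin: centre of its underside. Two grey ribs run along y at x = -43 and +43 mm, 12 mm thick, each with three V notches (y = -62, 0, +62 mm; 34 mm wide, bottom at 38 mm, crests at 48 mm). Three fuses lie side by side along x across both ribs, indicator ends to -x. Between the ribs it is open.
- rest (a point): the empty rest: where the centre of the fuse must come to lie, 56 mm above the bench; its x is the tray's x, the direction of the rest. The red-bordered white shortage ticket on the tray floor (95 x 44 mm) marks it. A neighbouring fuse's side is 46 mm away from this line.
- set_a_mid (a point): centre of an orange fuse (32 x 130 mm) already lying in the tray, along its own x, indicator end to -x.
- set_b_mid (a point): the same, the other orange fuse in the tray.
- fuse_blue_mid (a point): blue fuse, another rating, to be left in the carousel; brass ends; stands in a carousel cup at the start, indicator end up. 32 mm diameter, 130 mm long. The point is its centre; z runs along the fuse to the indicator end.
- fuse_green_mid (a point): green fuse, another rating, to be left in the carousel; brass ends; stands in a carousel cup at the start, indicator end up. 32 mm diameter, 130 mm long. The point is its centre; z runs along the fuse to the indicator end.
- fuse_white_mid (a point): white fuse, another rating, to be left in the carousel; brass ends; stands in a carousel cup at the start, indicator end up. 32 mm diameter, 130 mm long. The point is its centre; z runs along the fuse to the indicator end.
- fuse_yellow_mid (a point): yellow fuse, another rating, to be left in the carousel; brass ends; stands in a carousel cup at the start, indicator end up. 32 mm diameter, 130 mm long. The point is its centre; z runs along the fuse to the indicator end.
- fuse_grey_mid (a point): grey fuse, another rating, to be left in the carousel; brass ends; stands in a carousel cup at the start, indicator end up. 32 mm diameter, 130 mm long. The point is its centre; z runs along the fuse to the indicator end.
- battery: drill battery, black with a yellow band, 110 x 74 mm, 58 mm high; origin at the centre of its underside. Leave alone.
- contactor: grey and black contactor, 70 x 45 mm, 80 mm high; origin at the centre of its underside. Leave alone.
- tape: roll of black tape lying flat, 70 mm across, 19 mm high; origin at the centre of its underside. Leave alone.
- meter: red multimeter lying flat, 150 x 78 mm, 36 mm high; origin at the centre of its underside. Leave alone.
- driver: red screwdriver lying on the bench near the robot, 200 mm long along its x, 26 mm thick; origin under its middle. Leave alone.
Mind the look-alikes: they are no part of the job. There is more than one size of the part that bears fuse_white_mid; the job needs the smaller.

How it is judged:
By the outcome, as a careful person would: the job done as asked, in the order asked, and still so for the second after the job is handed in, with the robot touching nothing.
It also fails if it takes over 64 s, if anything falls off the work surface, if the arm or the gripper's body presses on something with over 40 N, if the wrist force passes 120 N, or if a joint passes its speed limit or range.

## Working session

There is one attempt and no reset: what is moved stays moved. The work goes in short steps, each a Python script; the robot and the scene stay as the last script left them, time stands still between calls to the robot, and variables do not carry over. Pictures are saved under pics/ and viewed, at most 10 in all, crops included, and the job is handed in when it is done.

```bash
mkdir -p pics; python3 - <<'E'
from station import bot,fingers,solver,sense,viewer
import cv2
for n in("top","side"):
    s=viewer.snapshot(n); cv2.imwrite(f"pics/{n}0.png",s["image"]); print(n,{k:v for k,v in s.items() if k!="image"})
s=sense(); print(s["time_s"],s["tcp_pos"],s["tool_rot"],s["width"])
E
```

```text
top {'fx': 402.99248529539085, 'fy': 402.99248529539085, 'cx': 324.9159440793388, 'cy': 198.51838588896373, 'k1': 0.025566133699649312, 'position': array([ 0.33196931, -0.01249984,  1.5410594 ]), 'orientation': array([ 0.71273033, -0.69552245,  0.06403149, -0.06452872])}
side {'fx': 450.7175919829229, 'fy': 450.7175919829229, 'cx': 317.33872248387746, 'cy': 201.58564884590567, 'k1': -0.0761522870005664, 'position': array([ 0.03487422, -0.78617959,  1.34588631]), 'orientation': array([ 0.8985503 , -0.29255706,  0.09535071, -0.31293127])}
0.1 [ 0.17069203 -0.60069621  0.25517164] [ 9.90440854e-01  1.37934842e-01 -3.44993619e-05 -9.44530298e-04] 0.9967321837141769
```

View pics/top0.png

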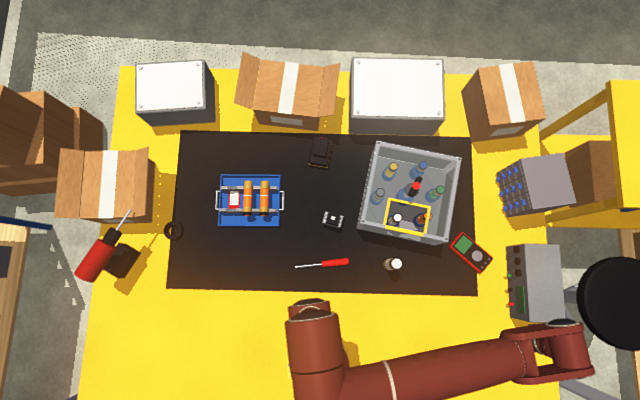

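View pics/side0.png

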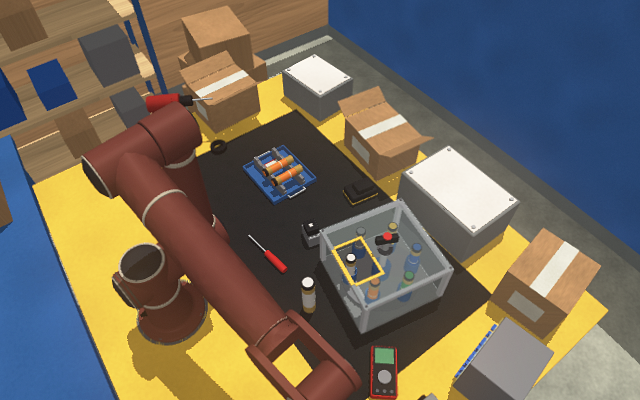

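The top view shows the tray at about (250,200), the carousel at about (412,192) with the window at (408,217), the handle at about (415,186) and a white look-alike standing at (393,264). I'll enlarge the carousel and tray.

```bash
cat > h.py <<'E'
import numpy as np, cv2
from scipy.spatial.transform import Rotation as R
from station import bot,fingers,solver,sense,viewer
def K(s): return np.array([[s["fx"],0,s["cx"]],[0,s["fy"],s["cy"]],[0,0,1.]])
def D(s):
    return np.array([s["k1"],0,0,0,0.])
def ray(s,uv):
    p=cv2.undistortPoints(np.array(uv,float).reshape(-1,1,2),K(s),D(s)).reshape(-1,2)
    return R.from_quat(s["orientation"]).apply(np.c_[p,np.ones(len(p))])
def onz(s,uv,z):
    d=ray(s,uv); c=s["position"]; z=np.broadcast_to(z,len(d))
    return c+d*((z-c[2])/d[:,2])[:,None]
def proj(s,P):
    r=R.from_quat(s["orientation"]).inv(); P=np.atleast_2d(P)
    return cv2.projectPoints(P.astype(float),r.as_rotvec(),r.apply(-s["position"]),K(s),D(s))[0].reshape(-1,2)
def tri(s1,u1,s2,u2):
    d1=ray(s1,[u1])[0];d2=ray(s2,[u2])[0];a=s1["position"];b=s2["position"]
    t=np.linalg.lstsq(np.c_[d1,-d2],b-a,rcond=None)[0]
    p,q=a+t[0]*d1,b+t[1]*d2
    return (p+q)/2,np.linalg.norm(p-q)
E
python3 - <<'E'
import cv2,numpy as np
t=cv2.imread("pics/top0.png");s=cv2.imread("pics/side0.png")
r=lambda i,x,y,w,h,W,H:cv2.resize(i[y:y+h,x:x+w],(W,H),interpolation=cv2.INTER_CUBIC)
a=r(t,352,135,114,114,456,456)   # x4
b=r(t,210,165,80,70,320,280)
c=r(s,240,140,80,70,320,280)
o=np.zeros((576,800,3),np.uint8);o[:456,:456]=a;o[:280,470:790]=b;o[290:570,470:790]=c
cv2.imwrite("pics/c1.png",o)
o=r(s,295,190,170,150,680,600);cv2.imwrite("pics/c2.png",o)
E
```

```text
(no output)
```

View pics/c1.png

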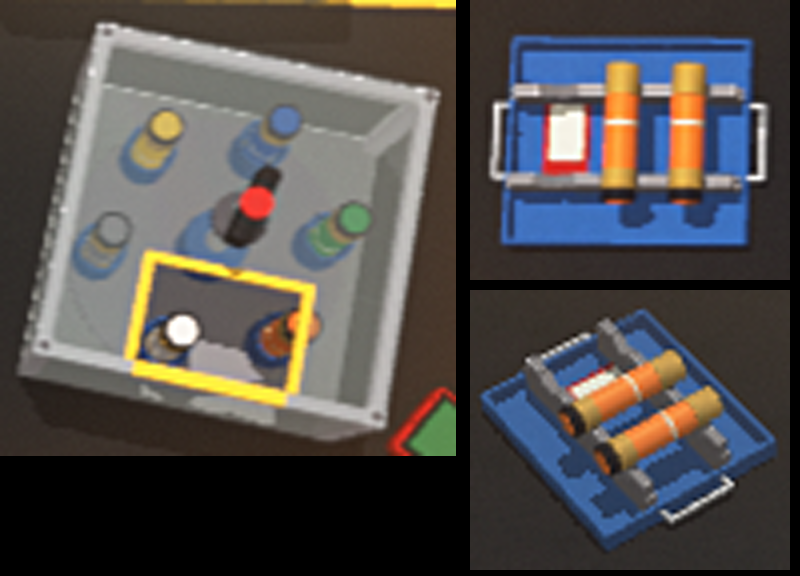

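View pics/c2.png

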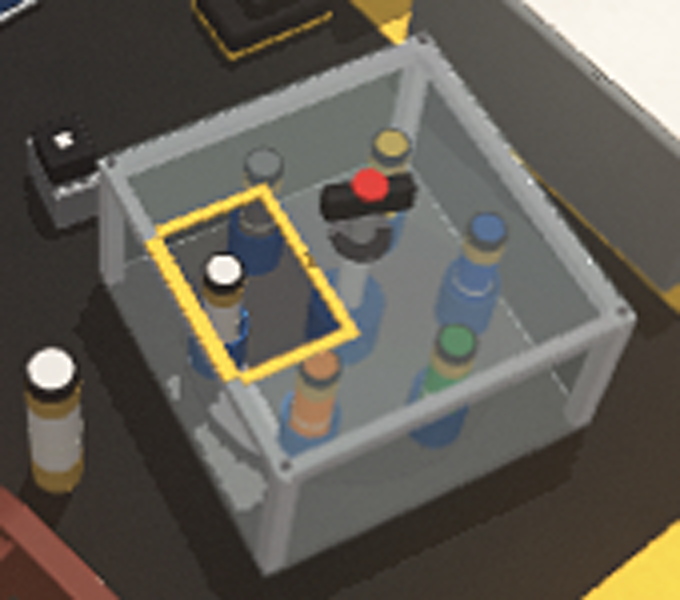

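c1 (4x crop of the top view, origin (352,135)): orange at right of the window (302,325), white at (182,330), and the other tops plainly visible. The tray's ticket is on the left, and the indicator ends face the robot. Now I'll measure.

```bash
cat > meas.py <<'E'
from h import *
from scipy.optimize import least_squares
T=viewer.snapshot("top");S=viewer.snapshot("side")
hsv=lambda s:cv2.cvtColor(s["image"],cv2.COLOR_BGR2HSV)
def mask(s,lo,hi,box):
    m=cv2.inRange(hsv(s),np.array(lo),np.array(hi)); o=np.zeros_like(m);x,y,w,h=box;o[y:y+h,x:x+w]=m[y:y+h,x:x+w]
    n,l,st,c=cv2.connectedComponentsWithStats(o); i=1+np.argmax(st[1:,4]); return (l==i).astype(np.uint8),c[i],st[i]
def rect(m): return cv2.minAreaRect(np.argwhere(m)[:,::-1].astype(np.float32))
def yaw(v): return np.degrees(np.arctan2(v[1],v[0]))
if __name__=="__main__":
    # cover corners (screws) refined from 4x crop
    cor=np.array([[107,30],[432,93],[378,420],[43,345]])/4+[352,135]-.375
    P=onz(T,cor,.183);print("corners",P.round(4),"sides",np.linalg.norm(np.diff(P[[0,1,2,3,0]],axis=0),axis=1).round(4),P.mean(0).round(4))
    print("yaws x",yaw(P[0]-P[3]),yaw(P[1]-P[2]),"y",yaw(P[0]-P[1])-90,yaw(P[3]-P[2])-90)
    m,c,st=mask(T,(20,150,120),(32,255,255),(380,190,56,50))
    r=rect(m);b=onz(T,cv2.boxPoints(r),.183);print("window",onz(T,[r[0]],.183).round(4),"area",st[4],"sides",np.linalg.norm(np.diff(b[[0,1,2,3]],axis=0),axis=1).round(4),"yaws",[round(yaw(b[i+1]-b[i]),1) for i in range(2)])
    for s,bx in((T,(405,175,22,24)),(S,(375,225,26,22))):
        m,c,st=mask(s,(0,150,80),(8,255,255),bx);print("red",c,st[4])
        if s is T: ct=c;print(onz(T,[c],.249))
        else: print("tri",tri(T,ct,S,c))
    # fuse tops
    pr=dict(green=(353,217),blue=(286,121),yellow=(167,125),grey=(113,230),white=(182,330),orange=(302,325))
    Q={}
    for k,v in pr.items(): Q[k]=onz(T,[np.array(v)/4+[352,135]-.375],.164)[0];
    ks=["green","blue","yellow","grey","white"];A=np.array([Q[k][:2] for k in ks])
    f=lambda p:(A-p[:2]-.105*np.c_[np.cos(p[2]+np.arange(5)*np.pi/3),np.sin(p[2]+np.arange(5)*np.pi/3)]).ravel()
    o=least_squares(f,[.6,-.3,-.5]);p=o.x;print("axis",p[:2],"green ang",np.degrees(p[2]),"res",(f(p)*1000).round(1))
    a=p[2]+5*np.pi/3;print("orange pred",p[:2]+.105*np.array([np.cos(a),np.sin(a)]),Q["orange"],"ang",np.degrees(a))
    # handle bar
    for s,bx in((T,(404,172,22,26)),(S,(372,228,30,20))):
        m=cv2.inRange(hsv(s),(0,0,0),(180,255,55))|cv2.inRange(hsv(s),(0,150,80),(8,255,255))
        o=np.zeros_like(m);x,y,w,h=bx;o[y:y+h,x:x+w]=m[y:y+h,x:x+w];r=rect(o);print("bar",r)
    # tray
    m,c,st=mask(T,(100,120,60),(125,255,255),(205,165,90,70));r=rect(m);b=onz(T,cv2.boxPoints(r),.022)
    print("tray",onz(T,[r[0]],.022).round(4),"sides",np.linalg.norm(np.diff(b,axis=0),axis=1).round(4),[round(yaw(b[i+1]-b[i]),2) for i in range(2)])
    for bx in((238,175,18,50),(256,175,22,50)):
        h=hsv(T);m=cv2.inRange(h,(5,120,90),(25,255,255));o=np.zeros_like(m);x,y,w,hh=bx;o[y:y+hh,x:x+w]=m[y:y+hh,x:x+w]
        r=rect(o);b=onz(T,cv2.boxPoints(r),.06);print("fuse",r,onz(T,[r[0]],.06).round(4),"sides",np.linalg.norm(np.diff(b,axis=0),axis=1).round(4),[round(yaw(b[i+1]-b[i]),2) for i in range(2)])
    m=cv2.inRange(hsv(T),(0,0,170),(180,60,255))|cv2.inRange(hsv(T),(0,120,120),(5,255,255))|cv2.inRange(hsv(T),(174,120,120),(180,255,255));o=np.zeros_like(m);o[189:212,224:240]=m[189:212,224:240]
    r=rect(o);b=onz(T,cv2.boxPoints(r),.005);print("ticket",r,onz(T,[r[0]],.005).round(4),np.linalg.norm(np.diff(b,axis=0),axis=1).round(4))
E
python3 meas.py
```

```text
corners [[ 0.788  -0.1914  0.183 ]
 [ 0.7374 -0.4739  0.183 ]
 [ 0.4517 -0.4186  0.183 ]
 [ 0.508  -0.1374  0.183 ]] sides [0.287  0.291  0.2868 0.2852] [ 0.6213 -0.3053  0.183 ]
yaws x -10.925468233186768 -10.962070699830862 y -10.171605045113793 -11.320370912690905
window [[ 0.5255 -0.2866  0.183 ]] area 379 sides [0.1079 0.1482 0.1074] yaws [np.float64(-11.7), np.float64(-100.6)]
red [415.60714286 185.23214286] 56
[[ 0.62136776 -0.30468038  0.249     ]]
red [387.13559322 236.        ] 59
tri (array([ 0.62019248, -0.30409887,  0.24893985]), np.float64(0.00254667408996749))
axis [ 0.62089458 -0.30456712] green ang -86.00655167897669 res [ 1.2  1.3 -0.8 -0.9  0.4 -0.9 -0.8  0.5 -0.1 -0. ]
orange pred [ 0.53383892 -0.36327242] [ 0.53336411 -0.3616725   0.164     ] ang 213.99344832102332
bar ((414.730712890625, 186.65383911132812), (7.488452911376953, 20.246559143066406), 33.6900634765625)
bar ((386.21673583984375, 237.658935546875), (10.94811725616455, 23.492835998535156), 81.25383758544922)
tray [[0.5987 0.2822 0.022 ]] sides [0.2395 0.2023 0.2339] [np.float64(-88.55), np.float64(-177.45)]
fuse ((244.86175537109375, 197.79705810546875), (13.038405418395996, 34.436729431152344), 4.39870548248291) [[0.6    0.2907 0.06  ]] sides [0.1305 0.0491 0.1305] [np.float64(-0.7), np.float64(-93.07)]
fuse ((264.0, 198.0), (34.0, 8.0), 90.0) [[0.601  0.2194 0.06  ]] sides [0.0301 0.1292 0.0296] [np.float64(-88.57), np.float64(-177.14)]
ticket ((231.5, 201.0), (18.0, 15.0), 90.0) [[0.5961 0.3527 0.005 ]] [0.058  0.0707 0.0576]
```

```bash
python3 - <<'E'
from meas import *
P0=np.array([.6207,-.3045])
for s,(x,y,w,h) in((T,(404,172,22,26)),(S,(370,228,34,24))):
    H=hsv(s)[y:y+h,x:x+w]; red=((H[...,0]<8)|(H[...,0]>174))&(H[...,1]>150)&(H[...,2]>80)
    for r in range(h): print(''.join('R' if red[r,c] else ('#' if H[r,c,2]<48 else ('+' if H[r,c,2]<70 else '.')) for c in range(w)))
    for a in(-16,-21,-26,-31):
        v=np.array([np.cos(np.radians(a)),np.sin(np.radians(a))])*.035;print(a,(proj(s,[[*(P0+k*v),z] for z in(.249,.221) for k in(1,-1)])-[x,y]).round(1).tolist())
# tray edges: per-row blue extents
H=hsv(T);m=cv2.inRange(H,(100,120,60),(125,255,255))
rows=np.arange(178,222);L=[];Rr=[]
for r in rows:
    c=np.flatnonzero(m[r,205:295])+205;L.append(c.min());Rr.append(c.max()+1)
print("L",L,"\nR",Rr)
cols=np.arange(222,277);print("T",[int(np.flatnonzero(m[165:240,c]).min()+165) for c in cols],"\nB",[int(np.flatnonzero(m[165:240,c]).max()+166) for c in cols])
o=cv2.inRange(H,(5,110,90),(28,255,255))
for r in range(178,218,2): print(r,''.join('o' if o[r,c] else ('#' if H[r,c,2]<50 else ('r' if (H[r,c,0]<5 or H[r,c,0]>172) and H[r,c,1]>120 else ('w' if H[r,c,1]<60 and H[r,c,2]>190 else '.'))) for c in range(222,280)))
E
```

```text
......................
......................
......................
......................
......................
.............++++.....
............++++++....
............++++++....
...........++++++.....
...........RR.+#+.....
..........RRRRR.......
.........RRRRRRR......
........RRRRRRRR......
........RRRRRRRR......
........RRRRRRRR......
.......+RRRRRRRR......
.......#+RRRRRR.......
......+#++RRRR........
......++++++++........
......++++++++........
.....++++++++.........
....++++++++..........
....+##+++++..........
.....####++...........
......+#+.............
......................
-16 [[14.3, 3.5], [8.8, 23.4], [12.4, 5.5], [6.9, 25.0]]
-21 [[15.2, 3.8], [7.9, 23.1], [13.3, 5.8], [6.1, 24.7]]
-26 [[16.1, 4.2], [7.0, 22.7], [14.1, 6.2], [5.2, 24.3]]
-31 [[16.9, 4.6], [6.2, 22.3], [14.9, 6.6], [4.4, 23.9]]
..................................
..................................
..................................
..................................
.................RR...............
...............RRRRR..............
..............RRRRRRRR##++++......
.............RRRRRRRRR.+++++.
[... 3238 characters left out ...]
.......
196 .......rwwwwwwww.r....oooooooo.........ooooooo............
198 .......rwwwwwwww.r....oooooooo........rooooooo............
200 .......rwwwwwwww.r....oooooooo........rooooooo............
202 .......owwwwwwwwor...roooooooo........oooooooo............
204 .......owwwwwwwwo....rooooooor........oooooooo............
206 ......rrrrrrrrrrr....oooooooo.........oooooooo............
208 .......rrrrrr........oooooooo.........oooooooo............
210 .....................oooooooo..w......oooooooo..w.........
212 ..........................................................
214 .....................#....###.........#....###............
216 ..........................................................
```

```bash
python3 - <<'E'
from meas import *
H=hsv(T);m=cv2.inRange(H,(100,120,60),(125,255,255))
rows=np.r_[177:184,192:206,214:223];cols=np.arange(222,277)
e=lambda a,f:np.array([f(np.flatnonzero(x)) for x in a],float)
L=e(m[rows,205:295],np.min)+205-.5;Rr=e(m[rows,205:295],np.max)+205.5
Tp=e(m[165:240,cols].T,np.min)+164.5;B=e(m[165:240,cols].T,np.max)+165.5
ln=lambda uv,z:onz(T,uv,z)
for n,P,ax in(("L",ln(np.c_[L,rows],.022),0),("R",ln(np.c_[Rr,rows],0),0),("T",ln(np.c_[cols,Tp],.022),1),("B",ln(np.c_[cols,B],0),1)):
    k,b=np.polyfit(P[:,ax],P[:,1-ax],1); c=(.6,.282)[ax]; print(n,"slope deg",np.degrees(np.arctan(k)).round(2),"at",c,":",(k*c+b).round(4))
o=cv2.inRange(H,(5,110,90),(28,255,255))
for lo,hi in((242,253),(258,270)):
    rr=np.arange(183,211);c=np.array([np.flatnonzero(o[r,lo:hi]).mean()+lo for r in rr]);P=onz(T,np.c_[c,rr],.064)
    k,b=np.polyfit(P[:,0],P[:,1],1);print("fuse yaw",np.degrees(np.arctan(k)).round(2),"y at .6",(k*.6+b).round(4))
    col=int(c.mean());v=[r for r in range(176,222) if o[r,col]or H[r,col,2]<50 or(H[r,col,1]>100 and H[r,col,0]<30)];print("rows",v[0],v[-1],onz(T,[[col,v[0]-.5]],.072)[0].round(4),onz(T,[[col,v[-1]+.5]],.045)[0].round(4))
r=np.array([[228.5+1,r] for r in(192,208)]);print("ticket",onz(T,[[228.5,200],[239.5,200],[234,191],[234,208.5]],.005).round(4))
E
```

```text
L slope deg 1.26 at 0.6 : 0.3986
R slope deg 1.19 at 0.6 : 0.1671
T slope deg -0.82 at 0.282 : 0.7025
B slope deg 0.18 at 0.282 : 0.5014
 ** On entry to DLASCL parameter number  4 had an illegal value
 ** On entry to DLASCL parameter number  4 had an illegal value
 ** On entry to DLASCL parameter number  4 had an illegal value
 ** On entry to DLASCL parameter number  4 had an illegal value
 ** On entry to DLASCL parameter number  5 had an illegal value
 ** On entry to DLASCL parameter number  4 had an illegal value<stdin>:12: RuntimeWarning: Mean of empty slice.
  ret = ret.dtype.type(ret / rcount)
Traceback (most recent call last):
numpy.linalg.LinAlgError: SVD did not converge in Linear Least Squares
```

```bash
cat >> h.py <<'E'
def down(yaw,lean=0,az=None):
    """tool z down, tool y (closing) at world yaw; lean: tilt tool about its closing line"""
    z=np.array([0,0,-1.]);y=np.array([np.cos(yaw),np.sin(yaw),0]);x=np.cross(y,z)
    r=R.from_matrix(np.c_[x,y,z]); return R.from_rotvec(y*lean)*r
def tcp(grasp,r): return np.asarray(grasp)-.006*r.apply([0,0,1])
E
python3 - <<'E'
from h import *
ax=np.array([.6207,-.3045])
rad=np.radians
# handle: bar yaw a -> closing yaw a+90 (or a-90); end a-45
for c in(90,-90):
    for a in(-25,-70):
        r=down(rad(a+c));q=solver.solve_ik(tcp([*ax,.237],r),r.as_quat());print("handle",c,a,None if q is None else np.round(q,2))
pk=ax+.105*np.array([np.cos(rad(169)),np.sin(rad(169))]);print("pick",pk)
for c in(79,-101):
  for z in(.145,.31):
    r=down(rad(c));q=solver.solve_ik(tcp([*pk,z],r),r.as_quat());print("pick",c,z,None if q is None else np.round(q,2))
# regrasp on bench: approach outward, lean from vertical
for bx,by in((.6,.05),(.6,.12),(.55,.0),(.65,.05),(.5,-.02)):
  for lean in(60,70,80,90):
    az=np.arctan2(by,bx); 
    for s in(1,-1):
      r=down(az+s*np.pi/2,-s*rad(lean)) 
      if r.apply([0,0,1])[0]<0: r=down(az+s*np.pi/2,s*rad(lean))
      q=solver.solve_ik(tcp([bx,by,.085],r),r.as_quat()); print(bx,by,lean,s,None if q is None else np.round(q,2))
rest=[.597,.344]
for lean in(0,10,20,30):
  for s in(1,-1):
    for sg in(1,-1):
      r=down(rad(2)+s*np.pi/2,sg*rad(lean));q=solver.solve_ik(tcp([*rest,.056],r),r.as_quat());print("rest",lean,s,sg,r.apply([0,0,1]).round(2),None if q is None else np.round(q,2))
E
```

```text
handle 90 -25 [-0.56  0.21  1.46 -0.    1.47 -1.7 ]
handle 90 -70 [-0.56  0.21  1.46 -0.    1.47 -0.91]
handle -90 -25 [-0.56  0.21  1.46 -0.    1.47  1.44]
handle -90 -70 [-0.56  0.21  1.46 -0.    1.47  2.23]
pick [ 0.51762915 -0.28446506]
pick 79 0.145 [-0.63  0.06  1.79 -0.    1.3  -2.01]
pick 79 0.31 [-0.63 -0.06  1.62 -0.    1.57 -2.01]
pick -101 0.145 [-0.63  0.06  1.79 -0.    1.3   1.13]
pick -101 0.31 [-0.63 -0.06  1.62 -0.    1.57  1.13]
0.6 0.05 60 1 [-0.12 -0.14  2.36  2.16  0.21  2.44]
0.6 0.05 60 -1 [-0.12 -0.14  2.36  2.16  0.21 -0.7 ]
0.6 0.05 70 1 [-0.13 -0.06  2.39  2.67  0.45  1.93]
0.6 0.05 70 -1 [-0.13 -0.06  2.39  2.67  0.45 -1.21]
0.6 0.05 80 1 [-0.13  0.06  2.4   2.82  0.73  1.77]
0.6 0.05 80 -1 [-0.13  0.06  2.4   2.82  0.73 -1.37]
0.6 0.05 90 1 [-0.14  0.22  2.37  2.89  1.03  1.7 ]
0.6 0.05 90 -1 [-0.14  0.22  2.37  2.89  1.03 -1.44]
0.6 0.12 60 1 [ 0.   -0.11  2.33  2.19  0.21  2.41]
0.6 0.12 60 -1 [ 0.   -0.11  2.33  2.19  0.21 -0.73]
0.6 0.12 70 1 [-0.01 -0.04  2.37  2.69  0.45  1.92]
0.6 0.12 70 -1 [-0.01 -0.04  2.37  2.69  0.45 -1.22]
0.6 0.12 80 1 [-0.0
[... 1592 characters left out ...]
 -1.13]
rest 10 -1 1 [ 0.17  0.01 -0.98] [ 0.44  0.3   1.69 -0.08  1.    2.02]
rest 10 -1 -1 [-0.17 -0.01 -0.98] [0.39 0.46 1.47 0.06 1.37 1.91]
rest 20 1 1 [-0.34 -0.01 -0.94] [ 0.37  0.56  1.36  0.11  1.55 -1.26]
rest 20 1 -1 [ 0.34  0.01 -0.94] [ 0.47  0.24  1.78 -0.2   0.81 -1.02]
rest 20 -1 1 [ 0.34  0.01 -0.94] [ 0.47  0.24  1.78 -0.2   0.81  2.12]
rest 20 -1 -1 [-0.34 -0.01 -0.94] [0.37 0.56 1.36 0.11 1.55 1.89]
rest 30 1 1 [-0.5  -0.02 -0.87] [ 0.35  0.66  1.26  0.16  1.73 -1.27]
rest 30 1 -1 [ 0.5   0.02 -0.87] [ 0.5   0.19  1.87 -0.39  0.63 -0.84]
rest 30 -1 1 [ 0.5   0.02 -0.87] [ 0.5   0.19  1.87 -0.39  0.63  2.3 ]
rest 30 -1 -1 [-0.5  -0.02 -0.87] [0.35 0.66 1.26 0.16 1.73 1.88]
```

```bash
python3 - <<'E'
from meas import *
H=hsv(T);o=cv2.inRange(H,(5,110,90),(28,255,255))
for lo,hi in((242,253),(258,270)):
    rr=np.array([r for r in range(183,211) if o[r,lo:hi].sum()>255*6]);c=np.array([np.flatnonzero(o[r,lo:hi]).mean()+lo for r in rr]);P=onz(T,np.c_[c,rr],.064)
    k,b=np.polyfit(P[:,0],P[:,1],1);print("fuse yaw",np.degrees(np.arctan(k)).round(2),"y at .6",(k*.6+b).round(4))
    col=int(c.mean());v=[r for r in range(176,222) if o[r,lo:hi].any() or H[r,col-3:col+3,2].min()<50];print("rows",v[0],v[-1],onz(T,[[col,v[0]-.5]],.072)[0].round(4),onz(T,[[col,v[-1]+.5]],.05)[0].round(4))
print("ticket",onz(T,[[228.5,200],[239.5,200],[234,191],[234,208.5]],.005).round(4)[:,:2].tolist())
print("objs",onz(T,[[320,152],[333,220],[173,230],[295,267],[349,261],[393,264]],[.058,.08,.019,.013,.013,.13]).round(3)[:,:2].tolist())
rad=np.radians
for bx,by in((.45,.12),(.5,.1),(.58,.08),(.62,.08)):
  for lean in(45,55,65,75):
      az=np.arctan2(by,bx)
      r=down(az+np.pi/2,rad(lean)); r2=down(rad(1)+np.pi/2,-rad(90-lean))
      q=solver.solve_ik(tcp([bx,by,.07],r),r.as_quat());q2=solver.solve_ik(tcp([.6,.344,.058],r2),r2.as_quat()); print(bx,by,lean,r.apply([0,0,1]).round(2),[None if a is None else np.round(a,2) for a in(q,q2)])
E
```

```text
fuse yaw 1.48 y at .6 0.2808
rows 181 215 [0.6636 0.2842 0.072 ] [0.5349 0.2808 0.05  ]
fuse yaw 0.85 y at .6 0.2192
rows 181 215 [0.6651 0.2246 0.072 ] [0.5364 0.2212 0.05  ]
ticket [[0.5997, 0.3645], [0.6008, 0.3221], [0.6357, 0.3457], [0.567, 0.3412]]
objs [[0.785, 0.015], [0.522, -0.04], [0.477, 0.562], [0.351, 0.097], [0.378, -0.104], [0.368, -0.249]]
0.45 0.12 45 [-0.68 -0.18 -0.71] [array([ 0.15,  0.38,  1.7 , -0.08,  1.85, -1.67]), array([ 0.55,  0.18,  1.97, -0.95,  0.45, -0.28])]
0.45 0.12 55 [-0.79 -0.21 -0.57] [array([ 0.15,  0.49,  1.62, -0.1 ,  1.99, -1.67]), array([ 0.52,  0.18,  1.91, -0.54,  0.57, -0.69])]
0.45 0.12 65 [-0.88 -0.23 -0.42] [array([ 0.15,  0.59,  1.55, -0.11,  2.13, -1.68]), array([ 0.49,  0.22,  1.82, -0.29,  0.73, -0.92])]
0.45 0.12 75 [-0.93 -0.25 -0.26] [array([ 0.16,  0.69,  1.5 , -0.13,  2.26, -1.68]), array([ 0.45,  0.27,  1.73, -0.14,  0.91, -1.06])]
0.5 0.1 45 [-0.69 -0.14 -0.71] [array([ 0.09,  0.47,  1.58, -0.08,  1.88, -1.67]), array([ 0.55,  0.18,  1.97, -0.95,  0.45, -0.28])]
0.5 0.1 55 [-0.8  -0.16 -0.57] [array([ 0.09,  0.57,  1.5 , -0.
[... 726 characters left out ...]
.29,  0.73, -0.92])]
0.58 0.08 75 [-0.96 -0.13 -0.26] [array([ 0.05,  0.9 ,  1.14, -0.13,  2.4 , -1.69]), array([ 0.45,  0.27,  1.73, -0.14,  0.91, -1.06])]
0.62 0.08 45 [-0.7  -0.09 -0.71] [array([ 0.04,  0.69,  1.25, -0.07,  1.98, -1.66]), array([ 0.55,  0.18,  1.97, -0.95,  0.45, -0.28])]
0.62 0.08 55 [-0.81 -0.1  -0.57] [array([ 0.04,  0.8 ,  1.16, -0.09,  2.14, -1.67]), array([ 0.52,  0.18,  1.91, -0.54,  0.57, -0.69])]
0.62 0.08 65 [-0.9  -0.12 -0.42] [array([ 0.04,  0.9 ,  1.07, -0.11,  2.3 , -1.68]), array([ 0.49,  0.22,  1.82, -0.29,  0.73, -0.92])]
0.62 0.08 75 [-0.96 -0.12 -0.26] [array([ 0.04,  0.99,  1.  , -0.13,  2.46, -1.69]), array([ 0.45,  0.27,  1.73, -0.14,  0.91, -1.06])]
```

Everything agrees with the given sizes: axis (0.621,-0.3045), orange cup at 214°, window at 169°, tray yaw about 1.1° and rest (0.600,0.343). Now I'll turn the rotor by -45°.

```bash
python3 - <<'E'
from h import *
ax=[.6207,-.3045];rad=np.radians
r=down(rad(65))
fingers.gripper_to(1.0,40)
bot.move_pose(tcp([*ax,.33],r),r.as_quat())
bot.line_to(tcp([*ax,.238],r))
fingers.gripper_to(0.0,40);s=sense();print(s["time_s"],s["width"]*85,s["force"].round(1) if hasattr(s["force"],"round") else s["force"])
for a in(-40,-55,-70):
    r=down(rad(a+90));bot.move_pose(tcp([*ax,.238],r),r.as_quat())
s=sense();print(s["force"],s["ft_torque"],s["width"]*85)
fingers.gripper_to(0.9);bot.line_to(tcp([*ax,.33],r))
r=down(rad(79));bot.move_pose(tcp([.40,-.20,.42],r),r.as_quat())
s=sense();print(s["time_s"])
for n in("top","side"): 
    i=viewer.snapshot(n)["image"];cv2.imwrite(f"pics/{n}1.png",i)
t=cv2.imread("pics/top1.png")[135:249,352:466];u=cv2.imread("pics/side1.png")[190:340,295:465]
o=np.zeros((456,800,3),np.uint8);o[:400,:400]=cv2.resize(t,(400,400),interpolation=2);o[:353,400:]=cv2.resize(u,(400,353),interpolation=2);cv2.imwrite("pics/c3.png",o)
E
```

```text
4.0833 19.011690916764177 [1.3 4.5 2.4]
[ 1.55066361 -2.40431317  3.03820858] [-0.3110591  -0.19186695 -0.30569146] 18.902823173550534
7.5417
```

View pics/c3.png

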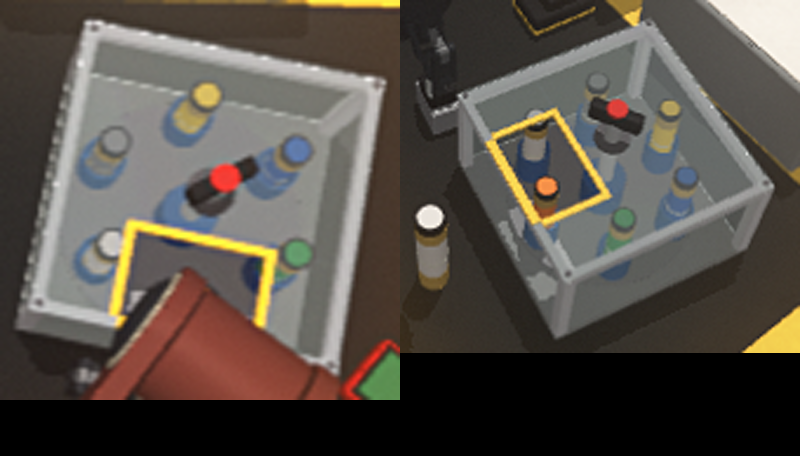

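c3: the orange dot now shows inside the window in the side view, at about px (357,269). In the top view the wrist hides it. I'll measure it, and the rotor angle from the other tops.

```bash
python3 - <<'E'
from meas import *
m,c,st=mask(S,(3,150,150),(18,255,255),(345,255,25,25));P=onz(S,[c],.164)[0];print("orange",c,st[4],P,P[:2]-[.6207,-.3045],np.hypot(*(P[:2]-[.6207,-.3045])),yaw(P[:2]-[.6207,-.3045]))
for n,v in dict(green=(298,254),blue=(297,150),yellow=(206,96),grey=(113,141),white=(111,243)).items():
    p=onz(T,[np.array(v)*.285+[352,135]-.375],.164)[0][:2]-[.6207,-.3045];print(n,yaw(p),np.hypot(*p))
E
```

```text
orange [356.84313725 268.62745098] 51 [ 0.51370716 -0.30116296  0.164     ] [-0.10699284  0.00333704] 0.10704486706587124 178.2135578595771
green -121.61690421220452 0.10607529401552983
blue -61.66316039671362 0.10455123787184545
yellow -1.1964427347733695 0.10327293684708588
grey 59.197531330463946 0.10634502204143556
white 117.72812239553038 0.10565513953405346
```

The rotor turned only 36° of the 45°, because the handle slipped in the grip. I'll regrip harder and give the remaining 9°.

```bash
python3 - <<'E'
from h import *
ax=[.6207,-.3045];rad=np.radians
r=down(rad(90-62))
bot.move_pose(tcp([*ax,.33],r),r.as_quat());bot.line_to(tcp([*ax,.236],r))
fingers.gripper_to(0.0,100);bot.pause(.2)
for a in(-67,-72.5):
    r=down(rad(a+90));bot.move_pose(tcp([*ax,.236],r),r.as_quat())
bot.pause(.3);s=sense();print(s["force"],s["ft_torque"],s["width"]*85)
fingers.gripper_to(0.9);bot.line_to(tcp([*ax,.33],r))
r=down(rad(79));bot.move_pose(tcp([.40,-.20,.42],r),r.as_quat());print(sense()["time_s"])
E
python3 - <<'E'
from meas import *
m,c,st=mask(S,(3,150,150),(18,255,255),(340,245,35,40));P=onz(S,[c],.164)[0];print("orange",c,st[4],P,np.hypot(*(P[:2]-[.6207,-.3045])),yaw(P[:2]-[.6207,-.3045]))
E
```

```text
[-2.22692688  1.84674262  6.17783808] [0.20335403 0.28986637 0.01506217] 16.41556479960024
13.5667
orange [353.22916667 263.25      ] 48 [ 0.51656025 -0.28027083  0.164     ] 0.10692118723922046 166.90256125137884
```

The orange fuse is at 166.9°, about 4 mm from the window's centre line, which is fine. Next: pick, lift straight up and carry it to the bench.

```bash
python3 - <<'E'
from h import *
rad=np.radians;g=np.array([.5180,-.2807]);r=down(rad(79))
fingers.gripper_to(.68,60)
bot.move_pose(tcp([*g,.28],r),r.as_quat());bot.line_to(tcp([*g,.146],r),feed=.1)
f0=np.array(sense()["force"]);print("touch",f0)
fingers.gripper_to(0.0,60);s=sense();print(s["time_s"],s["width"]*85,s["grasp_force"],s["force"])
bot.line_to(tcp([*g,.32],r),feed=.12);s=sense();print(s["time_s"],s["width"]*85,s["grasp_force"],s["force"],s["tcp_pos"])
t=viewer.snapshot("side");cv2.imwrite("pics/side2.png",t["image"][150:350,230:480])
E
```

```text
touch [ 0.34991153  0.25846605 -0.79762394]
16.6583 30.161508506224305 59.43153262138367 [ 0.05470921 -0.27852113  3.13268374]
18.2583 30.50241344795808 59.42196428775787 [-0.23764247  0.21828186 -3.32081268] [ 0.51769837 -0.28048863  0.32471961]
```

View pics/side2.png

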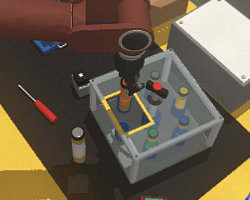

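side2: the orange fuse hangs in the jaws at crop (125,95), clear of the window. Now I'll set it down at (0.47,0.11).

```bash
python3 - <<'E'
from h import *
rad=np.radians;b=[.47,.11];r=down(rad(90))
bot.line_to(tcp([.50,-.22,.33],down(rad(79))),feed=.2)
bot.move_pose(tcp([*b,.30],r),r.as_quat())
bot.line_to(tcp([*b,.120],r),feed=.15);bot.pause(.2)
f0=sense()["force"][2];z=.116
while z>.100:
    bot.line_to(tcp([*b,z],r),feed=.03);f=sense()["force"][2]-f0
    if f>4:break
    z-=.001
s=sense();print("z",z,f,s["tcp_pos"],s["time_s"])
fingers.gripper_to(.62);bot.pause(.2);print(sense()["force"])
bot.line_to(tcp([*b,.24],r),feed=.15)
r2=down(rad(103),rad(60));bot.move_pose(tcp([.60,.141,.25],r2),r2.as_quat());print(sense()["time_s"])
E
python3 - <<'E'
from meas import *
cv2.imwrite("pics/a3.png",np.hstack([cv2.resize(T["image"][150:290,210:370],(400,350)),cv2.resize(S["image"][120:280,200:380],(394,350))]))
for s,n in((T,"T"),(S,"S")):
    p=proj(s,[[.47,.11,.13]])[0].astype(int);print(p)
    try:
        m,c,st=mask(s,(3,120,120),(20,255,255),(p[0]-14,p[1]-14,28,28));print(n,c,st,onz(s,[c],.13))
    except Exception as e: print(n,e)
E
```

```text
z 0.112 5.1960469623770225 [0.47043433 0.11003342 0.11885176] 22.8667
[-0.41756156 -0.85175475  0.40568311]
25.4667
[290 231]
T [276.71428571 231.91071429] [276 217   4  28  56] [[0.46861674 0.15765035 0.13      ]]
[271 196]
S [273.44117647 207.35294118] [269 205   9   5  34] [[0.44819437 0.06588831 0.13      ]]
```

View pics/a3.png

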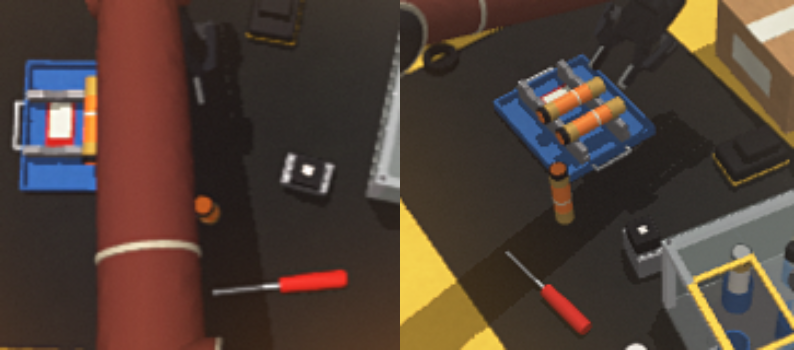

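a3: the orange fuse stands upright and free (top view crop (206,208), side view crop (562,195)). I'll refine its position from the dot.

```bash
python3 - <<'E'
from meas import *
for s,n,lo,hi in((S,"S",(2,120,60),(22,255,255)),(T,"T",(2,100,40),(22,255,255))):
    x,y=proj(s,[[.47,.11,.13]])[0].astype(int)
    H=hsv(s)[y-9:y+28,x-9:x+12] if n=="S" else hsv(s)[y-8:y+10,x-6:x+14]
    m=cv2.inRange(H,lo,hi)
    for r in range(len(H)): print(''.join(('o' if m[r,c] else ('#' if H[r,c,2]<45 else '.')) for c in range(H.shape[1])),H[r,10])
    print(n,x,y,proj(s,[[.47,.11,.13],[.47,.11,0]]).round(1).tolist())
E
```

```text
..................... [108 135  83]
..................... [108 152 151]
..................... [108 155 161]
..................... [108 154 157]
..................... [108 140  95]
#.................... [108 139  88]
.#................... [108 149  77]
.##......ooo......... [ 10 181 120]
..#....ooooooo....... [ 11 195 154]
...#..oooooooo....... [ 11 191 152]
....##oooooooo....... [ 11 188 153]
....##ooooooo........ [ 11 192 154]
......#oooooo#....... [ 11 194 154]
......o##..####...... [  8 125  49]
......o######oo...... [170  28  27]
.......oo#.oooo...#.. [15 98 47]
.......oooooooo.#.... [ 19 147 109]
.......ooooooooo....# [ 19 147 109]
.......ooooooooo#..## [ 20 141 105]
.......ooooooooo#.### [ 11 191 143]
.......ooooooooo##### [ 11 190 145]
.......ooooooooo.#### [ 11 190 142]
.......ooooooooo.#### [ 11 189 144]
........oooooooo.#### [ 11 191 143]
........ooooooo..#### [ 11 196 143]
..........ooo...o#### [ 13 168 141]
........oo....ooo#### [ 17  67 130]
.......#ooooooooo#### [ 11 182 143]
......##ooooooooo#### [ 11 193 143]
....####ooooooooo.### [ 11 190 145]
...#####.oooooooo.### [
[... 217 characters left out ...]
7 38]
S 271 196 [[271.9, 196.3], [275.1, 218.3]]
oooo################ [ 8 60 34]
oooo################ [ 7 66 35]
oooo################ [ 7 68 34]
oooo################ [ 4 60 34]
oooo################ [10 48 32]
oooo#oooo########### [ 0 26 29]
ooooooooooo######### [  7 145  58]
ooooooooooo######### [  9 197 128]
oooooooooooo.####### [  9 197 140]
oooooooooooooo###### [ 10 198 135]
oooooooooooooo###### [  9 187  98]
ooooooooooooooo##### [ 11 143  59]
ooooooooooooooo##### [ 14 171  82]
oooo..oooooooo###### [ 11 204 124]
oooooooooooooo###### [ 10 214 138]
oooo.#ooooooo####### [ 12 197 131]
ooooo##.oooo######## [ 14 140  69]
ooooo############### [ 8 57 36]
T 290 231 [[290.3, 231.8], [293.1, 235.2]]
```

The fuse stands within 2 mm of (0.470,0.110). I'll take it with the gripper leaning 60° back, turn it flat and hold it above the rest.

```bash
python3 - <<'E'
from h import *
import json
rad=np.radians;az=np.arctan2(.11,.47);r2=down(az+np.pi/2,rad(60));C=np.array([.470,.110,.065])
g=np.array([.470,.110,.069]);zd=r2.apply([0,0,1])
bot.line_to(tcp(g-.10*zd,r2),r2.as_quat(),feed=.2)
bot.line_to(tcp(g,r2),feed=.12);print("approach",sense()["force"])
fingers.gripper_to(0.0,60);bot.pause(.1);s=sense();p=np.array(s["tcp_pos"]);ra=R.from_quat(s["tool_rot"])
ct=ra.inv().apply(C-p);at=ra.inv().apply([0,0,1]);print(s["time_s"],s["width"]*85,"ct",ct,"axis",at,s["force"])
ct[1]=0
bot.line_to(tcp(g+[0,0,.16],r2),feed=.15)
r3=down(rad(91.1),-rad(30));print("indicator dir",r3.apply(at))
rest=np.array([.5995,.343,.056])
bot.move_pose(rest+[0,0,.15]-r3.apply(ct),r3.as_quat());s=sense();print(s["time_s"],s["width"]*85,s["tcp_pos"])
json.dump(dict(ct=ct.tolist(),at=at.tolist()),open("g.json","w"))
T=viewer.snapshot("top");S=viewer.snapshot("side")
cv2.imwrite("pics/a4.png",np.hstack([cv2.resize(T["image"][150:250,190:310],(420,350)),cv2.resize(S["image"][80:220,200:340],(350,350))]))
E
```

```text
approach [-0.2146517  -0.38576177  0.36329268]
27.9167 30.36736339129543 ct [-3.64359147e-03 -6.53288838e-05  8.87706119e-03] axis [ 8.65496432e-01  1.02916118e-04 -5.00915078e-01] [1.38714516 0.83623898 3.42486465]
indicator dir [-0.99981712 -0.01909453  0.00105697]
30.4083 30.283012620117564 [0.59137615 0.3419981  0.21031959]
```

View pics/a4.png

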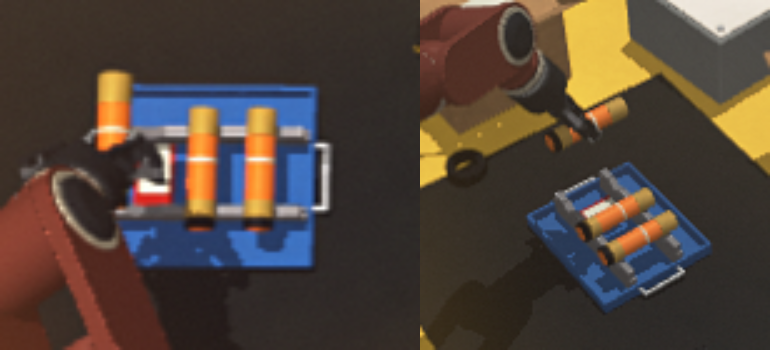

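a4: the fuse is held level and parallel to its neighbours, with the black end towards the robot. Now I'll lower it.

```bash
python3 - <<'E'
from h import *
import json
rad=np.radians;d=json.load(open("g.json"));ct=np.array(d["ct"]);r3=down(rad(91.1),-rad(30));rest=np.array([.5995,.343,.056])
P=lambda dz:rest+[0,0,dz]-r3.apply(ct)
bot.line_to(P(.012),feed=.12);bot.pause(.2);f0=np.array(sense()["force"]);dz=.006
while dz>-.006:
    bot.line_to(P(dz),feed=.03);f=np.array(sense()["force"])-f0
    if f[2]>4 or np.linalg.norm(f[:2])>6: break
    dz-=.001
s=sense();print("dz",dz,f,"centre",np.array(s["tcp_pos"])+R.from_quat(s["tool_rot"]).apply(ct),s["time_s"])
T=viewer.snapshot("top");S=viewer.snapshot("side")
cv2.imwrite("pics/a5.png",np.hstack([cv2.resize(T["image"][160:240,200:296],(420,350),interpolation=2),cv2.resize(S["image"][130:210,230:330],(375,300),interpolation=2)[:300].copy() if 0 else cv2.resize(S["image"][130:220,230:320],(350,350),interpolation=2)]))
E
```

```text
dz 0.002 [-1.97865169 -0.74313417  6.02382278] centre [0.6001454  0.34354298 0.05913508] 33.3583
```

View pics/a5.png

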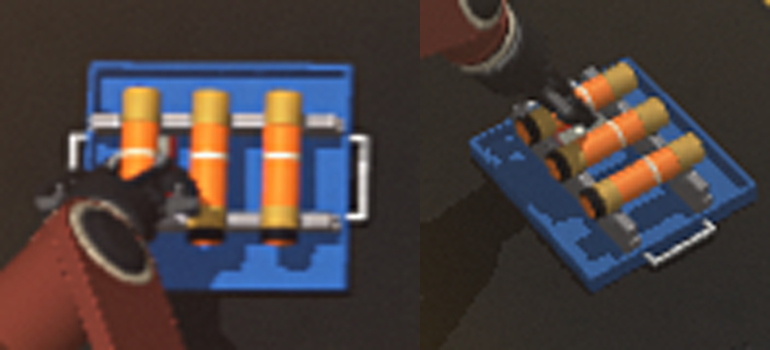

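a5: the fuse is at the rest, with contact 3 mm early, so I'll measure its lateral offset and tilt before letting go.

```bash
python3 - <<'E'
from meas import *
H=hsv(T);o=cv2.inRange(H,(5,110,90),(28,255,255))
for (lo,hi),z in(((225,240),.067),((242,253),.064),((258,270),.064)):
    rr=np.array([r for r in range(182,194) if o[r,lo:hi].sum()>255*5]);e=np.array([[np.flatnonzero(o[r,lo:hi]).min()+lo,np.flatnonzero(o[r,lo:hi]).max()+lo] for r in rr]);c=e.mean(1);P=onz(T,np.c_[c,rr],z)
    k,b=np.polyfit(P[:,0],P[:,1],1);print("yaw",np.degrees(np.arctan(k)).round(1),"y mean",P[:,1].mean().round(4),"x",P[:,0].mean().round(3),"w",(np.diff(e)+1).mean(),"top row",[r for r in range(176,190) if o[r,lo:hi].sum()>255*4][0])
# white bands in side view / black tips: print end faces
H=hsv(S);m=cv2.inRange(H,(0,0,0),(180,255,45))
p=proj(S,[[.6,.343,.056],[.6,.281,.056],[.6,.219,.056],[.535,.342,.056],[.535,.280,.056],[.535,.218,.056],[.665,.344,.056],[.665,.282,.056],[.665,.220,.056]]);print(p.round(1).tolist())
for r in range(144,190): print(r,''.join('#' if m[r,c] else ('w' if H[r,c,1]<70 and H[r,c,2]>130 else ('o' if 5<=H[r,c,0]<15 and H[r,c,1]>150 else ('b' if 15<=H[r,c,0]<28 and H[r,c,1]>100 else '.'))) for c in range(250,315)))
E
```

```text
yaw 3.9 y mean 0.3412 x 0.637 w 8.416666666666666 top row 180
yaw 2.5 y mean 0.2823 x 0.639 w 8.25 top row 181
yaw -2.4 y mean 0.22 x 0.64 w 8.25 top row 181
[[270.0, 156.0], [278.5, 165.3], [287.2, 174.9], [256.1, 163.3], [264.4, 172.8], [273.0, 182.7], [283.6, 148.9], [292.2, 157.9], [301.1, 167.2]]
144 .....#####.#.....................................................
145 .....######......................................................
146 ....########..................bbb................................
147 ..##########..........#..#....bbbb...............................
148 .##############.............bbbbbbb..............................
149 ################........w.obbbbbbbb..............................
150 #############..##...#...oooobbbbbbbb.............................
151 #############...##.w..oooooobbbbbbbb.............................
152 ############..####....ooooooobbbbbb..............................
153 ###########....####oo.woooooobbbbb...............................
154 .####..#####....##..oo..oooooobb.................................
155 .......######........oo
[... 1722 characters left out ...]

180 ##...................oo##.bbbbbboooo.............................
181 ###..................ooo##.bbbbboo...............................
182 ####..................oo###bbbbb.................................
183 #####.................ooo##bbbb................................#.
184 ######.................oo###b................................#...
185 #######.................o##......................................
186 ########.......................ww.........................#..#..#
187 #########.......................ww...................ww.#........
188 #######.#........................ww...................ww#........
189 ######...#..........................................www.#........
```

The camera puts the fuse about 3 mm short in y relative to its neighbours, which are 62 mm apart. I'll lift a little, shift it and lower again.

```bash
cat > low.py <<'E'
from h import *
import json,sys
rad=np.radians;d=json.load(open("g.json"));ct=np.array(d["ct"]);r3=down(rad(91.1),-rad(30))
def lower(x,y,lim=5):
    P=lambda dz:np.array([x,y,.056+dz])-r3.apply(ct)
    bot.line_to(P(.008),feed=.06);bot.pause(.15);f0=np.array(sense()["force"]);dz=.004
    while dz>-.005:
        bot.line_to(P(dz),feed=.03);s=sense();f=np.array(s["force"])-f0
        if f[2]>lim: break
        dz-=.001
    print("y",y,"dz",round(dz,4),"f",f.round(1),"centre",(np.array(s["tcp_pos"])+R.from_quat(s["tool_rot"]).apply(ct)).round(4),round(s["time_s"],1))
E
python3 - <<'E'
from low import *
lower(.599,.3455)
lower(.599,.3415)
E
```

```text
y 0.3455 dz 0.001 f [0.6 0.8 5.7] centre [0.5995 0.3459 0.0579] 35.0
y 0.3415 dz 0.003 f [-1.2  1.6  6.7] centre [0.5996 0.342  0.06  ] 36.0
```

```bash
python3 - <<'E'
from low import *
lower(.599,.348)
lower(.599,.350)
E
```

```text
y 0.348 dz 0.001 f [-4.7 -2.7  7.6] centre [0.5994 0.3481 0.058 ] 37.4
y 0.35 dz 0.002 f [-4.  -3.3  8.1] centre [0.5993 0.3499 0.059 ] 38.6
```

The V's bottom lies at y of about 0.347. I'll seat it there, release and withdraw along the tool axis.

```bash
python3 - <<'E'
from low import *
lower(.599,.3469,6)
fingers.gripper_to(.50,20);bot.pause(.3);s=sense();print(s["width"]*85,s["force"])
p=np.array(s["tcp_pos"]);bot.line_to(p-.12*r3.apply([0,0,1]),feed=.12)
r=down(1.57);bot.move_pose([.35,-.05,.40],r.as_quat());print(sense()["time_s"])
T=viewer.snapshot("top");S=viewer.snapshot("side")
cv2.imwrite("pics/a6.png",np.hstack([cv2.resize(T["image"][160:240,200:296],(420,350),interpolation=2),cv2.resize(S["image"][130:220,230:320],(350,350),interpolation=2)]))
H=cv2.cvtColor(T["image"],cv2.COLOR_BGR2HSV);o=cv2.inRange(H,(5,110,90),(28,255,255))
for lo,hi in((225,240),(242,253),(258,270)):
    rr=np.array([q for q in range(183,211) if o[q,lo:hi].sum()>255*6]);c=np.array([np.flatnonzero(o[q,lo:hi]).mean()+lo for q in rr]);P=onz(T,np.c_[c,rr],.064)
    k,b=np.polyfit(P[:,0],P[:,1],1);a=[q for q in range(174,222) if o[q,lo:hi].sum()>255*4];print("yaw",np.degrees(np.arctan(k)).round(2),"y at .6",(k*.6+b).round(4),"rows",a[0],a[-1])
E
```

```text
y 0.3469 dz 0.0 f [-7.  -2.6  9.3] centre [0.5995 0.3471 0.0575] 40.3
42.390058408296696 [ 0.05715365 -0.53260298 -0.44456747]
43.8667
yaw 3.37 y at .6 0.342 rows 181 211
yaw 1.71 y at .6 0.2809 rows 181 215
yaw 0.71 y at .6 0.2194 rows 181 215
```

View pics/a6.png

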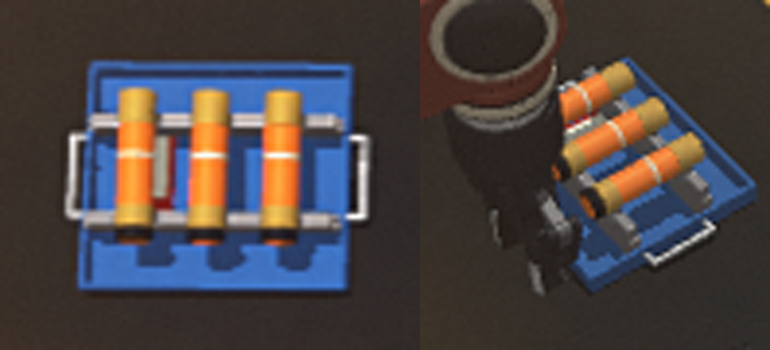

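a6: the fuse lies in the rest level with its neighbours. The spacing is 61 mm, the ends line up to within about 2 mm, and the black end faces the robot. The arm is clear, so I'm handing in.

```bash
python3 -c "
from station import close_job
print(close_job())"
```

```text
the job is handed in; nothing more can be done
None
```

The orange fuse was drawn out through the pick window, set down standing on the bench and let go, then regripped and laid in the tray's empty rest with its black end the same way as the other two; I handed the job in at about 44 s of the 64 s, and no verdict came back.

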